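# Clip a lunch box shut against the counter stop

## Robot

A 6-joint arm with a two-finger parallel gripper is mounted at the origin on the work surface. World frame = base frame: x ahead of the robot, y to its left, z up, the work surface at z = 0. Lengths are in m, angles in rad, forces in N, time in s.
With the tool pointing down it reaches from about 0.4 to 0.825 m from the base axis. Payload 7 kg.
Tool frame: the origin (TCP) lies on the mounting face of the last link; the fingertips stand 173 mm ahead of it and the grasp point (between the pads) lies 155 mm ahead of it; z points along the fingers, y is the line along which they close (so a half turn about z gives the same grasp; the last joint's range is limited). The gripper opens to 85 mm and grips with 20 to 120 N. Pads are 22 mm wide; open, the fingers measure 114 mm over their backs; the gripper's body (76 mm by 85 mm) begins 54 mm behind the grasp point. The pads swing forward as they close: fully open they stand 13 mm farther back than shut.
Start: joints at [-0.933, 0.359, 0.012, 0, -1.224, -0.288], TCP at [0.231, -0.634, 0.405] pointing down, gripper open.
Joint ranges: [-3.07, 3.07], [-1.43, 2.12], [-1.02, 1.25], [-3.03, 1.67], [-3.05, -0], [-3.03, 3.03]. Speed limits (rad/s): [2.39, 2.39, 3.01, 3.14, 3.14, 3.14].

## Interface

Orientations are given as a unit quaternion [w, x, y, z].
In Python, from bench import read_state, snapshot, camera_params, job_done, trace gives the robot as it stands. The module is installed in compiled form; this text tells all that it offers.
- The arm moves only by the tool arm_command, never from a script. Its argument "increments" is one flat list of numbers, 6 for each row, row after row: the shift along the tool's x, y, z in cm, then the turn, a rotation vector about the tool's x, y, z in degrees. A call has 1 to 12 rows; each row is the pose to reach, as a shift and turn from the pose commanded when the call began, along the tool's axes at that moment; what a row does not reach only later rows make up. A row lasts 1/8 s, in which the tool goes at most 62.5 mm and 10.7 degrees, less where a joint would pass 70% of its speed; a pose out of reach is approached as far as the arm can. A call with a gripper value outside its range is refused whole. "hand" is the finger opening in cm, from 0 to 8.54, set as the call begins (left out, the last holds). The fingers move at their own pace and stop on an object; "newtons" is the grip in N (left out, the last holds). Time passes only in rows, so rows that repeat a pose let the fingers close. It gives the time, the measured TCP pose, the force, the opening and the grip force at its end, in the units of the state.
- read_state(): the state, without advancing time (a new reading comes with each control period).
- snapshot(name): name is "scene" or "side" or "wrist"; returns (picture, depth): 400x640x3 uint8, red, green, blue; 400x640 float32, m along the optical axis (not along the pixel's ray), 0 where there is no reading.
- camera_params(name): a dict with "vfov" (degrees; the focal length in pixels is half the picture's height over the tangent of half this angle, whatever the lens; pixels are square), "cx", "cy" (the principal point, pixels), "distortion" ([k1, k2, p1, p2, k3] as OpenCV has them; the pictures are not rectified), "R" (3x3) and "t" (3): a world point X has camera coordinates R X + t; the wrist camera has in their place "mount" (4x4, takes a point from camera to tool coordinates, whose origin is the TCP and whose axes are the flange's). Camera axes: x right, y down, z forward; pixel columns grow to the right and rows downward; lengths in m; the calibration is good to about 2 mm. A picture is of the moment at which its call begins: read the wrist's pose just before it. camera_params takes no time and is no camera call.
- job_done(): hands the job in; it is judged then, once.
Trained networks look in the newest picture that a camera, given by its name, has taken for a name from the list of things; names that differ only in an ending like _2 or _b are one class to them, and where a whole thing is asked for, a point or a joint stands for the part that bears it (a point fixed in the world has none). Each returns a list of dicts, best first, with "confidence" (0 to 1); they miss things now and then, are a little off and sometimes report something else, mostly with a low value. They report only what shows in the picture. A call takes as long as a camera call. They do not tell look-alikes from the thing itself.
- trace(thing, camera): "region" (400x640 bool, what is visible of it) and "rect" ([left, top, right, bottom] in pixels, round what is visible of it).
The state is a dict: "time": time; "joint_pos": joint angles; "joint_velocities": joint speeds; "effort": joint torques, N m; "tool_pos": TCP position; "ee_rot": TCP orientation; "wrist_force": force on the tool from outside, world axes, zero at the start; "moment": the same for the moment, N m; "opening": opening from 0.0 (shut) to 1.0 (fully open); "grip_force": force on a finger pad.
Only numpy, scipy, OpenCV 4.12 (cv2) and the standard library are available. Lean on these libraries where they do the work, as an engineer would, in place of code of your own. Each camera call takes 0.05 s, during which the arm holds its last target. There are 200 camera calls.

## Task

Close both end clips of the lunch box by pressing one end flat against the bent steel bracket, turning the box half round and pressing the other end against it; do not push the clips with the fingers. Then slide the box onto the terracotta tile, centred and lengthwise along it, and let go. The lid is loose until clipped and the box is packed, so keep it flat on the counter all the time, never lifting it, and leave the other kitchenware where it stands.

Things in the scene. Friction and masses are not known exactly. Their poses are not given: they have to be found in the camera images.
- lunchbox: loose steel lunch box, 100 long (x) x 56 wide (y) x 62 high, lid 1 mm proud all round; 0.35 to 0.65 kg. Origin: centre of its underside, z up. Each short end (+x, -x) has a flip-down clip hinged 55 mm up, under the lid. Closed it lies flat on the end, its outer face 55 to 56 mm from the box's centre; open it sticks out up to 22 mm more. Both ends are alike.
- bracket: the fixed stop: a bent steel bracket screwed to the counter, an upright flange 160 mm wide (its x axis), 60 high and 5 thick. Origin: at counter level in the middle of the flange's free flat face, which looks along the bracket's -y axis (towards the open middle of the counter); the screwed foot lies behind it (+y, 55 mm).
- tile: the plain terracotta tile let in flush with the counter top, 150 mm long (its x axis) x 104 wide (its y); nothing to bump against. Origin: its centre, at counter level.
- clip_a (a joint): angle of the clip on the box's +x end: 0 closed flat, about 0.35 to 0.52 rad standing open. It stays where it is left; a square push of 2 to 6 N on its free lower edge closes it.
- clip_b (a joint): the same for the clip on the box's -x end.
- clip_a_tip (a point): middle of the free lower edge of the +x end's clip (clip 34 mm wide, 42 long, 4 thick).
- clip_b_tip (a point): the same for the clip on the -x end.
- pot: stainless pot, 180 mm across, 110 high; a bystander. Origin: centre of its underside.
- mortar: white ceramic mortar with its pestle, 104 mm across, about 92 high; a bystander. Origin: centre of its underside.
- colander: green plastic colander, 210 mm across, 85 high; a bystander. Origin: centre of its underside.
- rolling_pin: short wooden rolling pin, 42 mm thick, 220 long; a bystander. Origin: centre of its underside.
- cup: ceramic cup, 72 mm across, 75 high; a bystander. Origin: centre of its underside.
- jar: closed glass jar, 64 mm across, 85 high; a bystander. Origin: centre of its underside.
- bowl: small wooden bowl, 100 mm across, 45 high; a bystander. Origin: centre of its underside.
Things that resemble listed ones, but are neither listed nor needed, are in the scene too. What is shaped like the lunchbox but green is not meant.

How it is judged:
By the outcome, as a careful person would: the job done as asked, in the order asked, and still so for the second after the job is handed in, with the robot touching nothing.
It also fails if it takes over 67 s, if anything falls off the work surface, if the arm or the gripper's body presses on something with over 40 N, if the wrist force passes 120 N, or if a joint passes its speed limit or range.

## Working session

There is one attempt and no reset: what is moved stays moved. The work goes in short steps, Python scripts to look and compute and a tool call to move; the robot and the scene stay as the last step left them, time stands still between calls to the robot, and variables do not carry over. Pictures are saved under pics/ and viewed, at most 11 in all, crops included, and the job is handed in when it is done.

Besides the shell and the picture viewer there is one more tool, called by a JSON object that holds its "op" and its "data". arm_command: Moves the arm, as the interface text tells. Its arguments: {"type":"object","properties":{"increments":{"type":"array"},"hand":{"type":"number"},"newtons":{"type":"number"}},"required":["increments"]}

```bash
mkdir -p pics; cat > h.py <<'E'
import numpy as np, cv2
from scipy.spatial.transform import Rotation as Rn
from bench import *
def toolT():
    s=read_state(); q=s['ee_rot']; T=np.eye(4); T[:3,:3]=Rn.from_quat([q[1],q[2],q[3],q[0]]).as_matrix(); T[:3,3]=s['tool_pos']; return T
def cam(name):
    p=camera_params(name); f=200/np.tan(np.radians(p['vfov'])/2)
    K=np.array([[f,0,p['cx']],[0,f,p['cy']],[0,0,1]]); D=np.array(p['distortion'],float)
    if name=='wrist': C=toolT()@np.array(p['mount'])
    else:
        C=np.eye(4); R=np.array(p['R']); C[:3,:3]=R.T; C[:3,3]=-R.T@np.array(p['t'])
    return K,D,C
def rays(uv,c):
    K,D,C=c; n=cv2.undistortPoints(np.array(uv,float).reshape(-1,1,2),K,D).reshape(-1,2)
    return np.c_[n,np.ones(len(n))]
def pts(uv,z,c): # depth
    return rays(uv,c)*np.array(z)[:,None]@c[2][:3,:3].T+c[2][:3,3]
def onplane(uv,h,c):
    d=rays(uv,c)@c[2][:3,:3].T; o=c[2][:3,3]; return o+d*((h-o[2])/d[:,2])[:,None]
def cloud(m,dep,c):
    v,u=np.nonzero(m&(dep>0)); return pts(np.c_[u,v],dep[v,u],c)
def shot(name,fn=None):
    c=cam(name); im,d=snapshot(name)
    if fn: cv2.imwrite('pics/'+fn,im[:,:,::-1])
    return im,d,c
E
python3 - <<'E'
from h import *
for n in ['scene','side']:
    im,d,c=shot(n,n+'0.png'); print(n,c[2][:3,3].round(3),c[2][:3,2].round(2))
    for t in ['lunchbox','bracket','tile','clip_a_tip','pot','mortar','colander','rolling_pin','cup','jar','bowl']:
        for r in trace(t,n)[:3]:
            P=cloud(r['region'],d,c)
            col=np.median(im[r['region']],axis=0)
            print(t,round(r['confidence'],2),np.round(r['rect']),np.percentile(P,[2,50,98],axis=0).round(3).tolist() if len(P) else None,col)
E
```

```text
scene [ 1.146 -0.983  0.913] [-0.41  0.68 -0.61]
lunchbox 0.92 [253. 168. 288. 198.] [[0.328, -0.041, 0.005], [0.37, -0.001, 0.052], [0.385, 0.059, 0.067]] [29. 71. 44.]
lunchbox 0.71 [308. 184. 356. 220.] [[0.51, -0.022, 0.001], [0.568, 0.018, 0.048], [0.611, 0.097, 0.066]] [82.5 83.5 83.5]
lunchbox 0.47 [388. 191. 422. 231.] [[0.719, 0.045, 0.011], [0.765, 0.089, 0.055], [0.809, 0.139, 0.088]] [100. 102.  98.]
bracket 0.94 [339. 150. 386. 182.] [[0.457, 0.228, 0.003], [0.539, 0.248, 0.033], [0.608, 0.273, 0.065]] [70. 72. 73.]
bracket 0.74 [394. 169. 426. 194.] [[0.667, 0.196, 0.007], [0.706, 0.264, 0.031], [0.757, 0.289, 0.047]] [48. 31. 24.]
tile 0.97 [242. 246. 307. 294.] [[0.488, -0.312, -0.003], [0.563, -0.257, 0.001], [0.631, -0.201, 0.005]] [133.  78.  54.]
pot 0.67 [374. 101. 425. 155.] [[0.461, 0.419, 0.006], [0.552, 0.474, 0.067], [0.635, 0.611, 0.111]] [65. 66. 67.]
mortar 0.59 [387. 194. 424. 229.] [[0.72, 0.045, 0.01], [0.768, 0.09, 0.055], [0.81, 0.14, 0.088]] [100. 102.  99.]
colander 0.59 [147. 278. 247. 358.] [[0.453, -0.622, 0.002], [0.52, -0.511, 0.042], [0.637, 
[... 1186 characters left out ...]
80. 270. 368.] [[0.457, 0.429, 0.001], [0.562, 0.509, 0.039], [0.634, 0.62, 0.11]] [74. 74. 73.]
mortar 0.94 [246. 190. 277. 225.] [[0.716, 0.044, 0.004], [0.767, 0.098, 0.055], [0.809, 0.142, 0.087]] [122. 119. 114.]
colander 0.61 [369. 114. 418. 153.] [[0.464, -0.63, 0.002], [0.561, -0.577, 0.051], [0.647, -0.436, 0.085]] [29. 91. 46.]
rolling_pin 0.63 [268. 161. 308. 196.] [[0.747, -0.203, 0.014], [0.762, -0.091, 0.036], [0.785, 0.0, 0.046]] [109.  74.  44.]
cup 0.69 [322. 141. 336. 167.] [[0.69, -0.404, -0.003], [0.722, -0.29, 0.049], [0.798, -0.263, 0.075]] [44. 63. 80.]
jar 0.59 [334. 274. 353. 304.] [[0.332, 0.233, 0.006], [0.356, 0.273, 0.065], [0.387, 0.288, 0.089]] [105. 109. 105.]
```

```bash
python3 -c "
import cv2,numpy as np
a=cv2.imread('pics/scene0.png');cv2.imwrite('pics/s1.png',cv2.resize(a,(800,500)))"
```

```text
(no output)
```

View pics/s1.png

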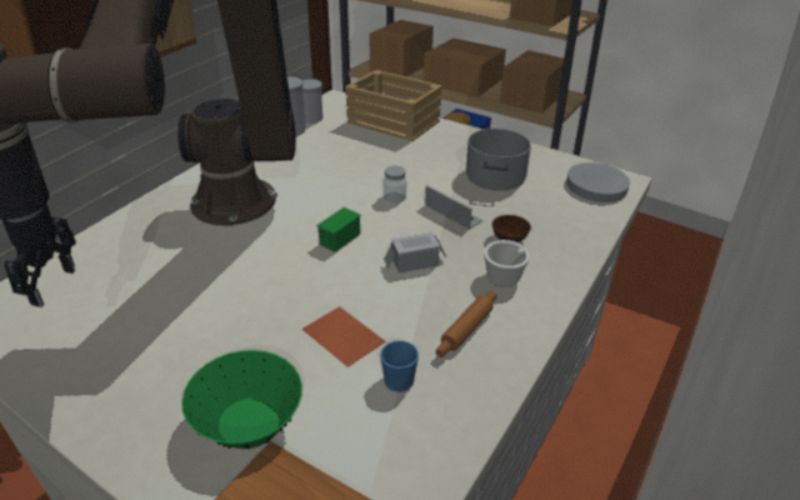

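View pics/side0.png

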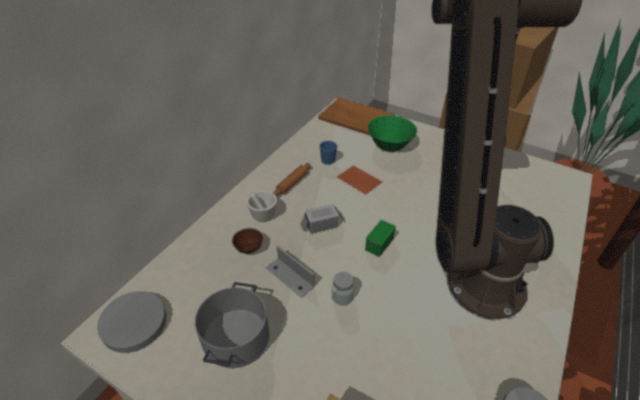

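The scene shows the steel box with its open clips at about pixel (415,252) of the enlarged view. The green look-alike is at (340,228), the bracket at (450,208) and the tile at (343,335). I'll move the wrist camera over the box.

```bash
cat >> h.py <<'E'
def inc(pos,yaw,T=None):
    """increments (cm,deg) to reach TCP pos, tool down with tool x axis at world yaw deg"""
    T=toolT() if T is None else T
    c,s=np.cos(np.radians(yaw)),np.sin(np.radians(yaw))
    R=np.array([[c,s,0],[s,-c,0],[0,0,-1.]])
    d=T[:3,:3].T@(np.array(pos)-T[:3,3])*100
    r=np.degrees(Rn.from_matrix(T[:3,:3].T@R).as_rotvec()); return d.round(2),r.round(2)
E
python3 - <<'E'
from h import *
T=toolT(); print(T.round(4)); print(np.array(camera_params('wrist')['mount']).round(3), camera_params('wrist')['vfov'])
print(read_state())
yaw=np.degrees(np.arctan2(T[1,0],T[0,0])); print(yaw)
for y in (yaw,0,90,-90,180): print(y,inc([.56,.12,.42],y))
E
```

```text
[[-0.9395 -0.3427  0.      0.2313]
 [-0.3427  0.9395 -0.     -0.6341]
 [-0.     -0.     -1.      0.4047]
 [ 0.      0.      0.      1.    ]]
[[ 0.    -0.951 -0.31   0.08 ]
 [ 1.     0.    -0.    -0.   ]
 [ 0.001 -0.31   0.951  0.03 ]
 [ 0.     0.     0.     1.   ]] 68.69969935155815
{'time': 1.2, 'joint_pos': array([-9.32904955e-01,  3.58566854e-01,  1.19298193e-02, -4.50108951e-06,
       -1.22413718e+00, -2.88126811e-01]), 'joint_velocities': array([ 1.34826475e-03,  4.82986136e-04, -1.14276400e-04,  2.90300098e-04,
        1.99426426e-03, -8.52553472e-05]), 'effort': array([ 6.77257394e-04, -5.82994723e+01,  2.93664980e+01,  6.94209516e+00,
       -7.93542822e-04, -1.09287700e-05]), 'tool_pos': array([ 0.23129746, -0.63410738,  0.40473588]), 'ee_rot': array([ 6.83108518e-06, -1.73991462e-01,  9.84747161e-01, -8.94492464e-06]), 'wrist_force': array([-0.14358714,  0.10481642, -0.41034863]), 'moment': array([-0.01979957, -0.00545976,  0.00964217]), 'grip_force': 0.0, 'opening': 0.9981435960593942}
-159.96005442117942
-159.96005442117942 (array([-56.72,  59.58,  -1.53]), array([-0.,  0., -0.]))
0 (array([-56.72,  59.58,  -1.53]), array([  -0.  ,   -0.  , -159.96]))
90 (array([-56.72,  59.58,  -1.53]), array([ -0.  ,   0.  , 110.04]))
-90 (array([-56.72,  59.58,  -1.53]), array([ -0.  ,  -0.  , -69.96]))
180 (array([-56.72,  59.58,  -1.53]), array([-0.  ,  0.  , 20.04]))
```

{"op": "arm_command", "data": {"increments": [-54.3, 53, -1.5, 0, 0, 20, -54.3, 53, -1.5, 0, 0, 20, -54.3, 53, -1.5, 0, 0, 20, -54.3, 53, -1.5, 0, 0, 20, -54.3, 53, -1.5, 0, 0, 20, -54.3, 53, -1.5, 0, 0, 20, -54.3, 53, -1.5, 0, 0, 20, -54.3, 53, -1.5, 0, 0, 20, -54.3, 53, -1.5, 0, 0, 20, -54.3, 53, -1.5, 0, 0, 20, -54.3, 53, -1.5, 0, 0, 20, -54.3, 53, -1.5, 0, 0, 20], "hand": 8.54}}

```text
time: 2.7
tool_pos: [0.5561, 0.0433, 0.42]
ee_rot: [0.0, -0.001, 1.0, 0.0]
wrist_force: [0.8, -0.6, 0.1]
opening: 0.999
grip_force: 0.0
```

{"op": "arm_command", "data": {"increments": [0, 0, 0, 0, 0, 0, 0, 0, 0, 0, 0, 0]}}

```text
time: 2.95
tool_pos: [0.5555, 0.0415, 0.4192]
ee_rot: [-0.0, -0.001, 1.0, -0.0]
wrist_force: [0.0, -0.2, -0.4]
opening: 0.998
grip_force: 0.0
```

```bash
python3 - <<'E'
from h import *
im,d,c=shot('wrist','w1.png'); print(toolT().round(3)[:3,3], read_state()['time'])
np.savez('w1.npz',im=im,d=d,K=c[0],D=c[1],C=c[2])
for t in ['lunchbox','bracket','tile','clip_a_tip']:
    for r in trace(t,'wrist')[:4]:
        P=cloud(r['region'],d,c); print(t,round(r['confidence'],2),np.round(r['rect']),np.percentile(P,[2,50,98],axis=0).round(3).tolist())
        if t in('tile','bracket','lunchbox'):
            Q=P if t=='tile' else P[P[:,2]>(.055 if t=='bracket' else .058)]
            if len(Q)>20:
                (cx,cy),(a,b),ang=cv2.minAreaRect((Q[:,:2]*1000).astype(np.float32)); print('   rect',cx,cy,a,b,ang, Q[:,2].mean())
E
```

```text
[0.555 0.041 0.419] 3.0
lunchbox 0.74 [264. 126. 360. 224.] [[0.51, -0.022, 0.017], [0.554, 0.03, 0.063], [0.606, 0.083, 0.065]]
   rect 560.6753540039062 32.26671600341797 111.31751251220703 58.348365783691406 49.24776840209961 0.06306769242348363
lunchbox 0.62 [240.   0. 348.  23.] [[0.376, -0.034, 0.006], [0.381, 0.018, 0.049], [0.386, 0.064, 0.064]]
   rect 381.6175231933594 14.062736511230469 10.6821928024292 105.42232513427734 0.24675767123699188 0.06222692369025316
lunchbox 0.19 [151. 294. 294. 322.] [[0.747, -0.208, 0.014], [0.763, -0.056, 0.033], [0.785, 0.001, 0.044]]
   rect 554.5848388671875 -8.043793678283691 26.966567993164062 1.182277798652649 30.941829681396484 0.28426319667410194
bracket 0.95 [451.  83. 539. 221.] [[0.453, 0.228, 0.002], [0.524, 0.252, 0.033], [0.606, 0.31, 0.064]]
   rect 529.16748046875 248.22671508789062 8.584750175476074 160.70252990722656 76.48975372314453 0.06131576686982489
tile 0.6 [ 66. 106. 148. 228.] [[0.486, -0.312, 0.0], [0.554, -0.255, 0.002], [0.634, -0.199, 0.004]]
   rect 560.5968017578125 -257.18267822265625 107.20915222167969 152.67767333984375 75.60320281982422 0.0020120143387445926
clip_a_tip 0.66 [338. 197. 361. 219.] [[0.583, 0.066, 0.019], [0.598, 0.079, 0.053], [0.614, 0.091, 0.06]]
clip_a_tip 0.45 [344.   0. 347.   5.] [[0.376, 0.064, 0.041], [0.377, 0.065, 0.058], [0.379, 0.067, 0.06]]
```

View pics/w1.png

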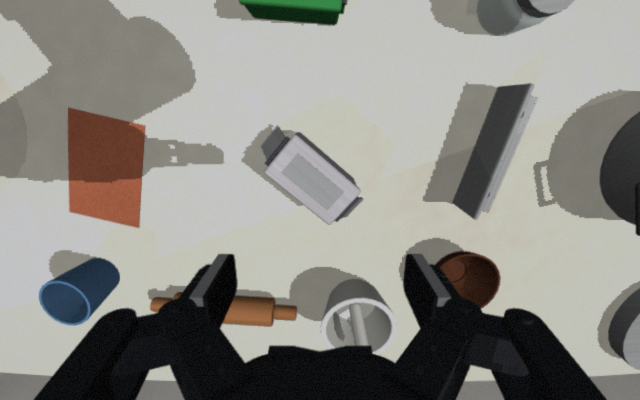

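The wrist view shows the box at (312,178) with both clips sticking out, the tile at (105,168) and the bracket at (495,150). I'll refine the poses from this frame.

```bash
python3 - <<'E'
from h import *
z=np.load('w1.npz'); im,d,c=z['im'],z['d'],(z['K'],z['D'],z['C'])
def cont(m,h):
    k=max(cv2.findContours(m.astype(np.uint8),0,1)[0],key=cv2.contourArea).reshape(-1,2)
    P=onplane(k,h,c)[:,:2]*1000; return cv2.minAreaRect(P.astype(np.float32))
r=trace('tile','wrist')[0]['region']
f=im.astype(int); m=cv2.dilate(r.astype(np.uint8),np.ones((9,9)))>0
m&=(f[...,0]-f[...,2])>35
print('tile',cont(m,0))
b=trace('lunchbox','wrist')[0]['region']
V,U=np.nonzero(b&(d>0)); P=pts(np.c_[U,V],d[V,U],c)
s=(P[:,2]>.059)&(P[:,2]<.067); mm=np.zeros(b.shape,np.uint8); mm[V[s],U[s]]=1
mo=cv2.morphologyEx(mm,cv2.MORPH_OPEN,np.ones((25,25)))
print('lid all',cont(mm,.062),'open',cont(cv2.morphologyEx(mm,cv2.MORPH_OPEN,np.ones((9,9))),.062), mo.sum())
k=trace('bracket','wrist')[0]['region']
Q=cloud(k,d,c); Q=Q[(Q[:,2]>.012)&(Q[:,2]<.05)]
# face plane fit
for i in range(3):
    A=np.c_[Q[:,0],np.ones(len(Q))]; co=np.linalg.lstsq(A,Q[:,1],rcond=None)[0]; e=Q[:,1]-A@co; Q=Q[abs(e)<2*e.std()]
print('face',np.degrees(np.arctan(co[0])),co,e.std(),Q[:,:2].min(0),Q[:,:2].max(0))
E
```

```text
tile ((561.0169067382812, -257.80328369140625), (104.73200225830078, 150.9247589111328), 76.20558166503906)
lid all ((559.9984130859375, 32.21269989013672), (108.46630096435547, 58.00192642211914), 49.2262077331543) open ((560.6087646484375, 32.92042541503906), (103.79008483886719, 58.00192642211914), 49.2262077331543) 650
face -13.702482225828934 [-0.24381962  0.37464334] 0.0004983722407738556 [0.45091827 0.22652015] [0.6055946  0.26566635]
```

{"op": "arm_command", "data": {"increments": [-0.5, -0.9, 10, 0, 0, -49.2, -0.5, -0.9, 10, 0, 0, -49.2, -0.5, -0.9, 10, 0, 0, -49.2, -0.5, -0.9, 10, 0, 0, -49.2, -0.5, -0.9, 10, 0, 0, -49.2, -0.5, -0.9, 10, 0, 0, -49.2, -0.5, -0.9, 10, 0, 0, -49.2]}}

```text
time: 4.22
tool_pos: [0.5606, 0.0321, 0.3196]
ee_rot: [0.0, -0.415, 0.91, -0.0]
wrist_force: [-0.7, -0.6, 0.1]
opening: 1.001
grip_force: 0.0
```

```bash
python3 - <<'E'
from h import *
im,d,c=shot('wrist','w2.png')
print(toolT().round(4), read_state()['joint_pos'].round(2))
b=trace('lunchbox','wrist')[0]; print(b['confidence'],b['rect'])
b=b['region']
V,U=np.nonzero(b&(d>0)); P=pts(np.c_[U,V],d[V,U],c)
s=(P[:,2]>.059)&(P[:,2]<.068); mm=np.zeros(b.shape,np.uint8); mm[V[s],U[s]]=1
for n in (1,9,25):
    k=max(cv2.findContours(cv2.morphologyEx(mm,cv2.MORPH_OPEN,np.ones((n,n))),0,1)[0],key=cv2.contourArea).reshape(-1,2)
    print(n,cv2.minAreaRect((onplane(k,.062,c)[:,:2]*1000).astype(np.float32)))
E
```

```text
[[-6.545e-01 -7.561e-01  2.000e-04  5.606e-01]
 [-7.561e-01  6.545e-01  1.000e-04  3.210e-02]
 [-2.000e-04 -1.000e-04 -1.000e+00  3.196e-01]
 [ 0.000e+00  0.000e+00  0.000e+00  1.000e+00]] [ 0.41  0.24 -0.36 -0.   -0.97 -1.12]
0.93 [433.2, 0.0, 589.2, 91.6]
1 ((356.8316650390625, 28.373376846313477), (76.23715209960938, 59.787010192871094), 85.73660278320312)
9 ((356.5594787597656, 27.649497985839844), (72.6987533569336, 59.4263916015625), 85.2786636352539)
25 ((362.10772705078125, 47.27214813232422), (36.27156066894531, 52.754940032958984), 58.77471923828125)
```

View pics/w2.png

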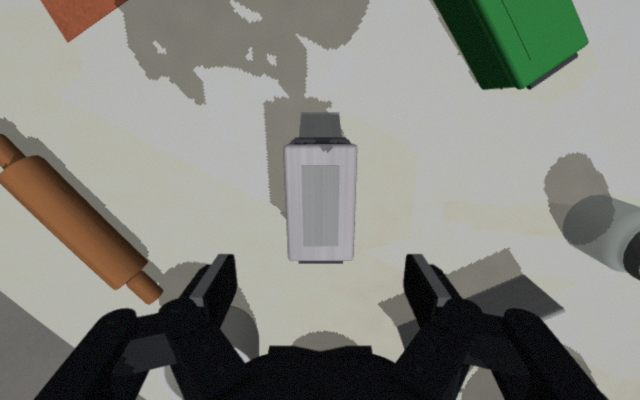

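The box at (320,203) is square between the fingers. I'll check the lid centre from its corners, then go down.

```bash
python3 - <<'E'
from h import *
c=cam('wrist'); P=onplane([[286,145],[356,145],[353,262],[288,262]],.062,c); T=toolT()
print(P.round(4), P.mean(0), ((np.c_[P,np.ones(4)]@np.linalg.inv(T).T)).round(4))
E
```

```text
[[ 0.5478 -0.0227  0.062 ]
 [ 0.5068  0.0127  0.062 ]
 [ 0.5728  0.091   0.062 ]
 [ 0.6162  0.0535  0.062 ]] [0.56092273 0.03364513 0.062     ] [[ 0.0499 -0.0262  0.2576  1.    ]
 [ 0.0499  0.028   0.2576  1.    ]
 [-0.0525  0.0293  0.2576  1.    ]
 [-0.0525 -0.0281  0.2576  1.    ]]
```

{"op": "arm_command", "data": {"increments": [0, 0, 3, 0, 0, 0, 0, 0, 6, 0, 0, 0, 0, 0, 9, 0, 0, 0, 0, 0, 11.5, 0, 0, 0, 0, 0, 13, 0, 0, 0, 0, 0, 13.4, 0, 0, 0, 0, 0, 13.4, 0, 0, 0]}}

```text
time: 5.2
tool_pos: [0.5609, 0.0323, 0.1859]
ee_rot: [0.0, -0.417, 0.909, -0.0]
wrist_force: [-0.2, 0.9, 0.4]
opening: 1.003
grip_force: 0.0
```

{"op": "arm_command", "data": {"increments": [0, 0, 0, 0, 0, 0, 0, 0, 0, 0, 0, 0, 0, 0, 0, 0, 0, 0, 0, 0, 0, 0, 0, 0, 0, 0, 0, 0, 0, 0, 0, 0, 0, 0, 0, 0], "hand": 4, "newtons": 40}}

```text
time: 5.95
tool_pos: [0.5608, 0.0324, 0.1866]
ee_rot: [0.001, -0.417, 0.909, -0.0]
wrist_force: [-1.9, 0.3, 5.3]
opening: 0.659
grip_force: 41.4
```

```bash
python3 - <<'E'
from h import *
T=toolT(); print(T.round(4),read_state()['wrist_force'],read_state()['opening'])
u=np.array([np.cos(np.radians(76.3)),np.sin(np.radians(76.3))])
F=np.array([.5287,.2457])
for dd in (.14,.09,.056):
    p=F-u*dd; print(dd,p,inc([*p,.1859],-103.7,T))
E
```

```text
[[-6.527e-01 -7.576e-01  1.400e-03  5.608e-01]
 [-7.576e-01  6.527e-01  5.000e-04  3.240e-02]
 [-1.300e-03 -7.000e-04 -1.000e+00  1.866e-01]
 [ 0.000e+00  0.000e+00  0.000e+00  1.000e+00]] [-1.92824903  0.29885026  5.27327392] 0.6586249860785974
0.14 [0.49554266 0.10968312] (array([-1.59,  9.99,  0.07]), array([ -0.06,   0.06, -27.05]))
0.09 [0.50738457 0.15826058] (array([-6.05, 12.27,  0.07]), array([ -0.06,   0.06, -27.05]))
0.056 [0.51543706 0.19129325] (array([-9.07, 13.81,  0.07]), array([ -0.06,   0.06, -27.05]))
```

{"op": "arm_command", "data": {"increments": [-0.1, 0.7, 0, 0, 0, -2, -0.3, 2, 0, 0, 0, -5.5, -0.6, 4, 0, 0, 0, -11, -1, 6, 0, 0, 0, -16.5, -1.3, 8, 0, 0, 0, -22, -1.5, 9.5, 0, 0, 0, -26, -1.6, 10, 0, 0, 0, -27, -2.1, 10.3, 0, 0, 0, -27, -3.4, 10.9, 0, 0, 0, -27, -4.7, 11.6, 0, 0, 0, -27, -5.7, 12.1, 0, 0, 0, -27, -6, 12.3, 0, 0, 0, -27]}}

```text
time: 7.45
tool_pos: [0.5061, 0.1573, 0.1865]
ee_rot: [-0.001, -0.618, 0.786, -0.0]
wrist_force: [-1.1, -11.1, 14.0]
opening: 0.659
grip_force: 40.1
```

```bash
cat > chk.py <<'E'
from h import *
T=toolT(); s=read_state(); 
u=np.array([np.cos(np.radians(76.3)),np.sin(np.radians(76.3))]); F=np.array([.5287,.2457])
print('t',s['time'],'yaw',np.degrees(np.arctan2(T[1,0],T[0,0])).round(2),'dist',((F-T[:2,3])@u).round(4),'lat',((T[:2,3]-F)@[u[1],-u[0]]).round(4),'f_u',(s['wrist_force'][:2]@u).round(2),'fz',s['wrist_force'][2].round(2),'Mz',s['moment'][2].round(2))
E
python3 chk.py; python3 - <<'E'
from h import *
im,d,c=shot('wrist','w3.png')
E
```

```text
t 7.45 yaw -103.65 dist 0.0913 lat -0.0011 f_u -11.07 fz 14.04 Mz -0.01
```

View pics/w3.png

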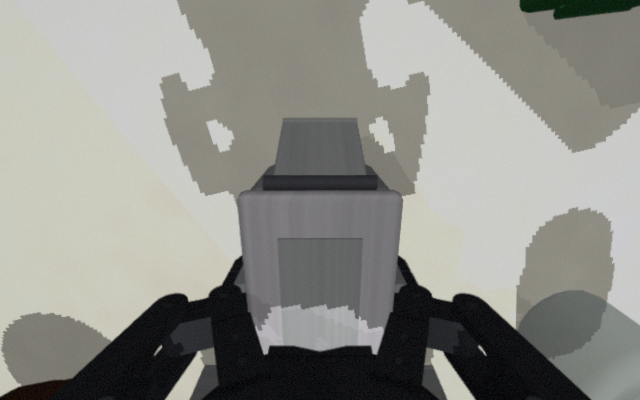

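{"op": "arm_command", "data": {"increments": [-0.6, 0, 0, 0, 0, 0, -1.2, 0, 0, 0, 0, 0, -1.8, 0, 0, 0, 0, 0, -2.3, 0, 0, 0, 0, 0, -2.7, 0, 0, 0, 0, 0, -2.9, 0, 0, 0, 0, 0, -3, 0, 0, 0, 0, 0]}}

```text
time: 8.38
tool_pos: [0.5127, 0.1854, 0.1864]
ee_rot: [-0.002, -0.618, 0.786, -0.001]
wrist_force: [-2.6, -11.6, 17.0]
opening: 0.661
grip_force: 39.7
```

```bash
python3 chk.py
```

```text
t 8.375 yaw -103.69 dist 0.0624 lat -0.0013 f_u -11.92 fz 16.99 Mz -0.03
```

{"op": "arm_command", "data": {"increments": [-0.1, 0, 0, 0, 0, 0, -0.2, 0, 0, 0, 0, 0, -0.3, 0, 0, 0, 0, 0, -0.3, 0, 0, 0, 0, 0]}}

```text
time: 8.88
tool_pos: [0.5134, 0.1883, 0.1864]
ee_rot: [-0.002, -0.618, 0.786, -0.0]
wrist_force: [-3.5, -12.0, 15.4]
opening: 0.657
grip_force: 39.8
```

```bash
python3 chk.py
```

```text
t 8.875 yaw -103.7 dist 0.0594 lat -0.0013 f_u -12.44 fz 15.36 Mz -0.02
```

{"op": "arm_command", "data": {"increments": [-0.1, 0, 0, 0, 0, 0, -0.2, 0, 0, 0, 0, 0, -0.2, 0, 0, 0, 0, 0]}}

```text
time: 9.25
tool_pos: [0.5138, 0.1902, 0.1865]
ee_rot: [-0.002, -0.618, 0.786, -0.0]
wrist_force: [-2.2, -11.2, 14.5]
opening: 0.657
grip_force: 39.8
```

```bash
python3 chk.py
```

```text
t 9.25 yaw -103.69 dist 0.0574 lat -0.0013 f_u -11.35 fz 14.48 Mz -0.01
```

{"op": "arm_command", "data": {"increments": [-0.1, 0, 0, 0, 0, 0, -0.1, 0, 0, 0, 0, 0]}}

```text
time: 9.5
tool_pos: [0.5141, 0.1912, 0.1865]
ee_rot: [-0.002, -0.618, 0.786, -0.0]
wrist_force: [-2.8, -10.9, 15.3]
opening: 0.661
grip_force: 39.8
```

```bash
python3 chk.py
```

```text
t 9.5 yaw -103.69 dist 0.0564 lat -0.0013 f_u -11.22 fz 15.3 Mz -0.04
```

{"op": "arm_command", "data": {"increments": [-0.1, 0, 0, 0, 0, 0, -0.1, 0, 0, 0, 0, 0]}}

```text
time: 9.75
tool_pos: [0.5143, 0.1922, 0.1865]
ee_rot: [-0.002, -0.618, 0.786, -0.0]
wrist_force: [-3.1, -11.0, 15.8]
opening: 0.663
grip_force: 39.8
```

```bash
python3 chk.py;  python3 - <<'E'
from h import *
im,d,c=shot('wrist','w4.png'); im2,_,_=shot('side')
a=im[:,120:520]; b=cv2.resize(im2[190:300,250:400],(400,293))
o=np.zeros((400,800,3),np.uint8); o[:,:400]=a; o[:293,400:]=b; cv2.imwrite('pics/c4.png',o[:,:,::-1])
E
```

```text
t 9.75 yaw -103.7 dist 0.0554 lat -0.0013 f_u -11.46 fz 15.76 Mz -0.01
```

View pics/c4.png

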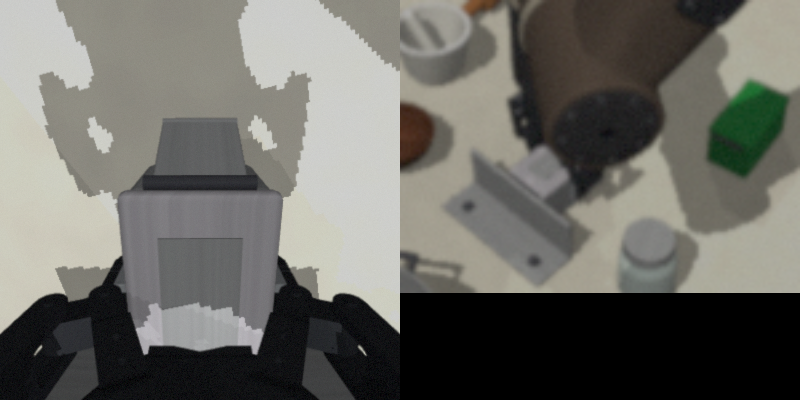

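The box has not slipped in the grip (lid edge still at row 192) and sits close to the flange. I'll keep pressing in small steps.

{"op": "arm_command", "data": {"increments": [-0.1, 0, 0, 0, 0, 0, -0.1, 0, 0, 0, 0, 0]}}

```text
time: 10.1
tool_pos: [0.5145, 0.1927, 0.1864]
ee_rot: [-0.002, -0.618, 0.786, -0.001]
wrist_force: [-1.6, -13.7, 16.6]
opening: 0.663
grip_force: 39.6
```

```bash
python3 chk.py
```

```text
t 10.1 yaw -103.7 dist 0.0548 lat -0.0013 f_u -13.68 fz 16.62 Mz -0.04
```

{"op": "arm_command", "data": {"increments": [-0.1, 0, 0, 0, 0, 0, -0.1, 0, 0, 0, 0, 0]}}

```text
time: 10.35
tool_pos: [0.5145, 0.1931, 0.1864]
ee_rot: [-0.003, -0.618, 0.786, -0.001]
wrist_force: [-3.0, -16.9, 18.4]
opening: 0.663
grip_force: 39.2
```

```bash
python3 chk.py
```

```text
t 10.35 yaw -103.71 dist 0.0544 lat -0.0013 f_u -17.1 fz 18.37 Mz -0.02
```

{"op": "arm_command", "data": {"increments": [-0.1, 0, 0, 0, 0, 0, -0.2, 0, 0, 0, 0, 0, -0.2, 0, 0, 0, 0, 0]}}

```text
time: 10.72
tool_pos: [0.5147, 0.1938, 0.1864]
ee_rot: [-0.004, -0.617, 0.787, -0.001]
wrist_force: [-2.2, -23.8, 20.6]
opening: 0.663
grip_force: 38.5
```

```bash
python3 chk.py
```

```text
t 10.725 yaw -103.74 dist 0.0537 lat -0.0014 f_u -23.67 fz 20.58 Mz -0.08
```

{"op": "arm_command", "data": {"increments": [-0.1, 0, 0, 0, 0, 0, -0.2, 0, 0, 0, 0, 0, -0.2, 0, 0, 0, 0, 0, -0.2, 0, 0, 0, 0, 0]}}

```text
time: 11.22
tool_pos: [0.5148, 0.1944, 0.1863]
ee_rot: [-0.005, -0.617, 0.787, -0.002]
wrist_force: [-1.9, -29.6, 24.3]
opening: 0.665
grip_force: 37.6
```

```bash
python3 chk.py
```

```text
t 11.225 yaw -103.77 dist 0.0532 lat -0.0014 f_u -29.23 fz 24.33 Mz -0.06
```

{"op": "arm_command", "data": {"increments": [0.3, 0, 0, 0, 0, 0, 1, 0, 0, 0, 0, 0, 2, 0, 0, 0, 0, 0, 3.2, 0, 0, 0, 0, 0, 4.5, 0, 0, 0, 0, 0, 6, 0, 0, 0, 0, 0, 7.5, 0, 0, 0, 0, 0, 9, 0, 0, 0, 0, 0, 10, 0, 0, 0, 0, 0, 10.5, 0, 0, 0, 0, 0, 10.5, 0, 0, 0, 0, 0]}}

```text
time: 12.6
tool_pos: [0.4926, 0.0984, 0.1866]
ee_rot: [0.002, -0.618, 0.786, -0.0]
wrist_force: [2.6, 0.9, 5.9]
opening: 0.662
grip_force: 41.9
```

```bash
python3 chk.py
```

```text
t 12.6 yaw -103.66 dist 0.1517 lat -0.0002 f_u 1.5 fz 5.91 Mz -0.04
```

{"op": "arm_command", "data": {"increments": [0, 0, 0, 0, 0, -2, 0, 0, 0, 0, 0, -7, 0, 0, 0, 0, 0, -15, 0, 0, 0, 0, 0, -24, 0, 0, 0, 0, 0, -33, 0, 0, 0, 0, 0, -42, 0, 0, 0, 0, 0, -51, 0, 0, 0, 0, 0, -60, 0, 0, 0, 0, 0, -69, 0, 0, 0, 0, 0, -78, 0, 0, 0, 0, 0, -85, 0, 0, 0, 0, 0, -90]}}

```text
time: 14.1
tool_pos: [0.4922, 0.0982, 0.1865]
ee_rot: [-0.001, 0.993, -0.117, 0.001]
wrist_force: [0.2, -0.8, 9.0]
opening: 0.664
grip_force: 41.3
```

```bash
python3 chk.py
```

```text
t 14.1 yaw -13.49 dist 0.152 lat -0.0005 f_u -0.74 fz 9.03 Mz -0.24
```

{"op": "arm_command", "data": {"increments": [0, 0, 0, 0, 0, -2, 0, 0, 0, 0, 0, -7, 0, 0, 0, 0, 0, -15, 0, 0, 0, 0, 0, -24, 0, 0, 0, 0, 0, -33, 0, 0, 0, 0, 0, -42, 0, 0, 0, 0, 0, -51, 0, 0, 0, 0, 0, -60, 0, 0, 0, 0, 0, -69, 0, 0, 0, 0, 0, -78, 0, 0, 0, 0, 0, -85, 0, 0, 0, 0, 0, -90]}}

```text
time: 15.6
tool_pos: [0.4922, 0.0982, 0.1866]
ee_rot: [0.0, 0.785, 0.619, 0.001]
wrist_force: [-0.5, 0.5, 9.1]
opening: 0.663
grip_force: 41.3
```

```bash
python3 chk.py; python3 - <<'E'
from h import *
print(read_state()['joint_pos'].round(2))
im,d,c=shot('wrist'); im1,_,_=shot('scene')
b=cv2.resize(im1[160:260,290:410],(400,333),interpolation=2)
o=np.zeros((400,800,3),np.uint8); o[:,:400]=im[:,120:520]; o[:333,400:]=b; cv2.imwrite('pics/c5.png',o[:,:,::-1])
E
```

```text
t 15.6 yaw 76.51 dist 0.152 lat -0.0005 f_u 0.36 fz 9.14 Mz -0.27
[ 0.59  0.34 -0.63  0.   -0.61  2.32]
```

View pics/c5.png

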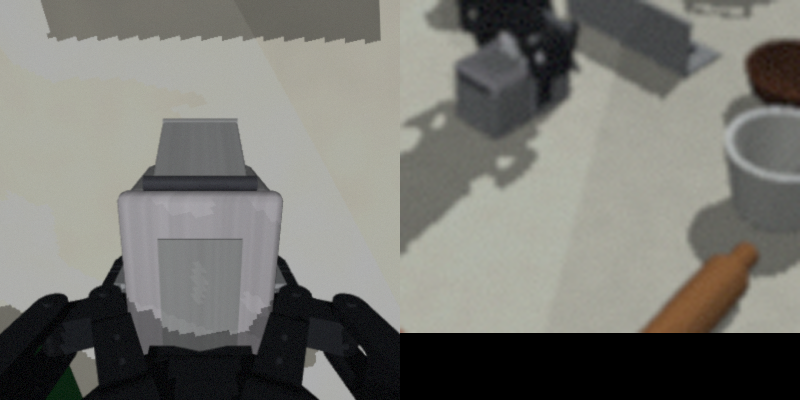

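The pressed end, at (497,90) in the scene crop, is flat. Clip B faces the bracket and the box still sits square in the grip. I'll press the second end now.

{"op": "arm_command", "data": {"increments": [0.4, 0, 0, 0, 0, 0.2, 1.2, 0, 0, 0, 0, 0.2, 2.4, 0, 0, 0, 0, 0.2, 3.7, 0, 0, 0, 0, 0.2, 5, 0, 0, 0, 0, 0.2, 6.2, 0, 0, 0, 0, 0.2, 7.2, 0, 0, 0, 0, 0.2, 8, 0, 0, 0, 0, 0.2, 8.5, 0, 0, 0, 0, 0.2, 8.9, 0, 0, 0, 0, 0.2, 9.2, 0, 0, 0, 0, 0.2, 9.2, 0, 0, 0, 0, 0.2]}}

```text
time: 17.2
tool_pos: [0.5126, 0.1853, 0.1864]
ee_rot: [0.001, 0.787, 0.616, -0.002]
wrist_force: [-4.1, -10.9, 17.4]
opening: 0.666
grip_force: 39.7
```

```bash
python3 chk.py
```

```text
t 17.2 yaw 76.09 dist 0.0625 lat -0.0013 f_u -11.59 fz 17.42 Mz -0.06
```

{"op": "arm_command", "data": {"increments": [0.1, 0, 0, 0, 0, 0, 0.2, 0, 0, 0, 0, 0, 0.3, 0, 0, 0, 0, 0, 0.4, 0, 0, 0, 0, 0, 0.5, 0, 0, 0, 0, 0, 0.5, 0, 0, 0, 0, 0]}}

```text
time: 17.95
tool_pos: [0.5138, 0.1898, 0.1864]
ee_rot: [0.001, 0.788, 0.616, -0.002]
wrist_force: [-3.1, -12.1, 17.5]
opening: 0.658
grip_force: 39.6
```

```bash
python3 chk.py
```

```text
t 17.95 yaw 76.09 dist 0.0579 lat -0.0013 f_u -12.55 fz 17.54 Mz -0.01
```

{"op": "arm_command", "data": {"increments": [0.1, 0, 0, 0, 0, -0.2, 0.2, 0, 0, 0, 0, -0.2, 0.3, 0, 0, 0, 0, -0.2, 0.3, 0, 0, 0, 0, -0.2]}}

```text
time: 18.45
tool_pos: [0.5145, 0.1927, 0.1864]
ee_rot: [0.001, 0.786, 0.618, -0.002]
wrist_force: [-3.5, -12.4, 18.4]
opening: 0.66
grip_force: 39.6
```

```bash
python3 chk.py
```

```text
t 18.45 yaw 76.28 dist 0.0549 lat -0.0012 f_u -12.9 fz 18.38 Mz 0.03
```

{"op": "arm_command", "data": {"increments": [0.1, 0, 0, 0, 0, 0, 0.2, 0, 0, 0, 0, 0, 0.2, 0, 0, 0, 0, 0]}}

```text
time: 18.82
tool_pos: [0.5148, 0.194, 0.1864]
ee_rot: [0.001, 0.787, 0.618, -0.003]
wrist_force: [-2.8, -16.4, 19.8]
opening: 0.659
grip_force: 39.2
```

```bash
python3 chk.py
```

```text
t 18.825 yaw 76.28 dist 0.0535 lat -0.0012 f_u -16.59 fz 19.77 Mz 0.01
```

{"op": "arm_command", "data": {"increments": [0.1, 0, 0, 0, 0, 0, 0.2, 0, 0, 0, 0, 0, 0.2, 0, 0, 0, 0, 0]}}

```text
time: 19.2
tool_pos: [0.5149, 0.1947, 0.1863]
ee_rot: [0.001, 0.787, 0.617, -0.004]
wrist_force: [-1.9, -23.1, 22.1]
opening: 0.661
grip_force: 38.4
```

```bash
python3 chk.py
```

```text
t 19.2 yaw 76.25 dist 0.0528 lat -0.0013 f_u -22.92 fz 22.09 Mz -0.06
```

{"op": "arm_command", "data": {"increments": [0.1, 0, 0, 0, 0, 0, 0.2, 0, 0, 0, 0, 0, 0.2, 0, 0, 0, 0, 0, 0.2, 0, 0, 0, 0, 0]}}

```text
time: 19.7
tool_pos: [0.5151, 0.1953, 0.1863]
ee_rot: [0.002, 0.787, 0.617, -0.005]
wrist_force: [-1.6, -30.1, 25.5]
opening: 0.654
grip_force: 37.5
```

```bash
python3 chk.py; python3 - <<'E'
from h import *
T=toolT()
print(inc([.561,-.2578,.1863],-13.8,T), inc([.493,.098,.1863],76.3,T))
E
```

```text
t 19.7 yaw 76.21 dist 0.0522 lat -0.0013 f_u -29.61 fz 25.53 Mz -0.03
(array([-42.9 ,  15.26,   0.38]), array([ 0.28,  0.67, 90.01])) (array([-9.97,  0.18,  0.1 ]), array([-0.25,  0.6 , -0.09]))
```

{"op": "arm_command", "data": {"increments": [-0.3, 0, 0, 0, 0, 0, -1, 0, 0, 0, 0, 0, -2, 0, 0, 0, 0, 0, -3.2, 0, 0, 0, 0, 0, -4.5, 0, 0, 0, 0, 0, -6, 0, 0, 0, 0, 0, -7.5, 0, 0, 0, 0, 0, -9, 0, 0, 0, 0, 0, -10, 0, 0, 0, 0, 0, -10.5, 0, 0, 0, 0, 0, -10.5, 0, 0, 0, 0, 0]}}

```text
time: 21.08
tool_pos: [0.4929, 0.0993, 0.1866]
ee_rot: [0.0, 0.786, 0.618, 0.002]
wrist_force: [1.8, 0.2, 7.2]
opening: 0.659
grip_force: 42.0
```

```bash
python3 chk.py; python3 - <<'E'
from h import *
T=toolT(); print(T[:3,3]); print(inc([.561,-.2578,.1866],-13.8,T))
im,d,c=shot('wrist'); im1,_,_=shot('side')
b=cv2.resize(im1[170:290,270:410],(400,343),interpolation=2)
o=np.zeros((400,800,3),np.uint8); o[:,:400]=im[:,120:520]; o[:343,400:]=b; cv2.imwrite('pics/c6.png',o[:,:,::-1])
E
```

```text
t 21.075 yaw 76.34 dist 0.1507 lat -0.0001 f_u 0.6 fz 7.22 Mz -0.05
[0.49286544 0.09933155 0.18657423]
(array([-33.09,  15.06,  -0.04]), array([ 1.000e-02, -2.200e-01,  9.014e+01]))
```

View pics/c6.png

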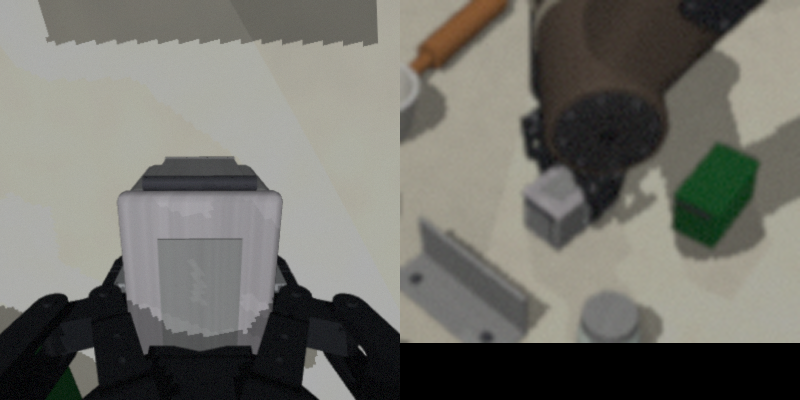

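```bash
python3 - <<'E'
from h import *
K,D,_=cam('wrist'); M=np.linalg.inv(np.array(camera_params('wrist')['mount']))
def pr(x,z,off=0):
    p=M@[x+off,0,.1866-z,1]; return cv2.projectPoints(p[None,:3],np.zeros(3),np.zeros(3),K,D)[0].ravel().round(1)
print('lid edge',pr(.051,.062),pr(.051,.055))
for a in (0,.05,.1,.2,.35,.45):
    # outer face 55.5, hinge at x~.0535
    print(a,pr(.0535+.002+.042*np.sin(a),.055-.042*np.cos(a)))
E
```

```text
lid edge [320.3 191.8] [320.3 186.2]
0 [320.1 154.7]
0.05 [320.1 150.5]
0.1 [320.1 146.3]
0.2 [320.1 137.8]
0.35 [320.1 125.1]
0.45 [320.1 116.8]
```

Clip B's tip is at row 157 and the model predicts 155 when closed, so it is shut. Next is sliding the box to the tile.

{"op": "arm_command", "data": {"increments": [-0.6, 0.3, 0, 0, 0, 0, -2.2, 1, 0, 0, 0, 0, -4.8, 2.2, 0, 0, 0, 0, -8, 3.6, 0, 0, 0, 0, -11.5, 5.2, 0, 0, 0, 0, -15, 6.8, 0, 0, 0, 0, -18.5, 8.4, 0, 0, 0, 0, -22, 10, 0, 0, 0, 0, -25, 11.4, 0, 0, 0, 0, -27.5, 12.5, 0, 0, 0, 0, -29.2, 13.3, 0, 0, 0, 0, -30, 13.7, 0, 0, 0, 0]}}

```text
time: 22.68
tool_pos: [0.5542, -0.2251, 0.1866]
ee_rot: [0.0, 0.786, 0.618, 0.001]
wrist_force: [-0.7, 8.8, 11.6]
opening: 0.663
grip_force: 41.1
```

```bash
python3 chk.py; python3 - <<'E'
from h import *
T=toolT(); print(T[:3,3]); print(inc([.561,-.2578,.1866],-13.8,T))
im,d,c=shot('wrist','w7.png')
for n in ('side','scene'):
    im,d,c=shot(n); f=im.astype(int); r=trace('tile',n)
    if not r: continue
    r=r[0]; print(n,r['confidence'],r['rect'],r['region'].sum())
E
```

```text
t 22.675 yaw 76.28 dist 0.4514 lat 0.1363 f_u 8.33 fz 11.55 Mz 0.01
[ 0.55418596 -0.22509079  0.18655615]
(array([-3.02,  1.44, -0.01]), array([ 1.000e-02, -9.000e-02,  9.008e+01]))
side 0.47 [338.0, 171.7, 380.9, 193.8] 225
scene 0.89 [240.8, 252.4, 305.5, 295.3] 1036
```

{"op": "arm_command", "data": {"increments": [-0.1, 0.1, 0, 0, 0, 2, -0.4, 0.2, 0, 0, 0, 7, -0.7, 0.4, 0, 0, 0, 15, -1, 0.5, 0, 0, 0, 24, -1.3, 0.6, 0, 0, 0, 33, -1.6, 0.8, 0, 0, 0, 42, -1.9, 0.9, 0, 0, 0, 51, -2.2, 1, 0, 0, 0, 60, -2.5, 1.2, 0, 0, 0, 69, -2.8, 1.3, 0, 0, 0, 78, -3, 1.4, 0, 0, 0, 85, -3, 1.4, 0, 0, 0, 90.1]}}

```text
time: 24.42
tool_pos: [0.5608, -0.2575, 0.1866]
ee_rot: [0.0, 0.993, -0.121, 0.001]
wrist_force: [-0.2, -0.7, 8.5]
opening: 0.66
grip_force: 42.0
```

```bash
python3 - <<'E'
from h import *
T=toolT(); s=read_state(); print(T[:3,3],np.degrees(np.arctan2(T[1,0],T[0,0])),s['wrist_force'],s['time'])
print(inc([.561,-.2578,.1866],-13.8,T))
for n in ('scene','side'):
    c=cam(n); im=cv2.imread(f'pics/{n}0.png').astype(int)
    x0,y0,x1,y1=(236,240,313,300) if n=='scene' else (333,161,386,200)
    m=np.zeros(im.shape[:2],np.uint8); m[y0:y1,x0:x1]=((im[...,2]-im[...,0])>35)[y0:y1,x0:x1]
    k=max(cv2.findContours(m,0,1)[0],key=cv2.contourArea).reshape(-1,2)
    print(n,cv2.minAreaRect((onplane(k,0,c)[:,:2]*1000).astype(np.float32)))
im,d,c=shot('wrist','w8.png')
E
```

```text
[ 0.56077253 -0.2575324   0.18662851] -13.932618332216668 [-0.15224335 -0.67015012  8.49458067] 24.425
(array([0.03, 0.02, 0.  ]), array([ 0.01, -0.1 , -0.13]))
scene ((559.134033203125, -254.05133056640625), (104.01204681396484, 150.28392028808594), 76.2101821899414)
side ((561.2518310546875, -257.9376220703125), (105.95108032226562, 149.0286102294922), 76.20331573486328)
```

View pics/w8.png

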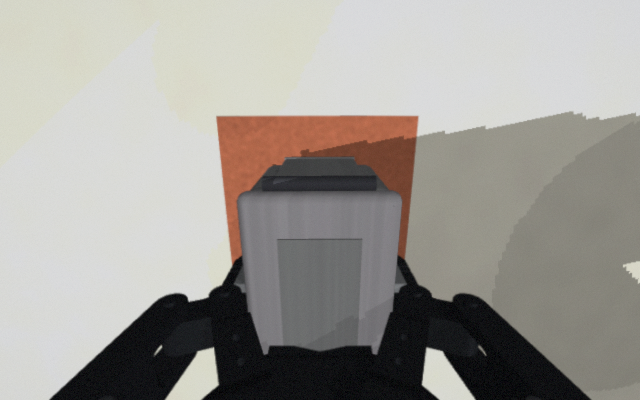

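The box sits on the tile, whose far edge is at row 116, columns 217 to 418. I'll compute that edge in tool coordinates.

```bash
python3 - <<'E'
from h import *
c=cam('wrist'); P=onplane([[217,116],[418,116],[231,257],[407,250]],0,c); T=toolT()
print((np.c_[P,np.ones(4)]@np.linalg.inv(T).T).round(4))
E
```

```text
[[ 0.0738 -0.0532  0.1868  1.    ]
 [ 0.0738  0.0514  0.1868  1.    ]
 [-0.0084 -0.0534  0.1866  1.    ]
 [-0.0037  0.0527  0.1866  1.    ]]
```

{"op": "arm_command", "data": {"increments": [0, 0, 0, 0, 0, 0, 0, 0, 0, 0, 0, 0, 0, 0, 0, 0, 0, 0, 0, 0, 0, 0, 0, 0, 0, 0, 0, 0, 0, 0, 0, 0, 0, 0, 0, 0], "hand": 8.54}}

```text
time: 25.22
tool_pos: [0.5603, -0.2577, 0.1855]
ee_rot: [-0.0, 0.993, -0.121, -0.0]
wrist_force: [1.1, 1.4, 0.2]
opening: 1.003
grip_force: 0.0
```

{"op": "arm_command", "data": {"increments": [0, 0, -1, 0, 0, 0, 0, 0, -3, 0, 0, 0, 0, 0, -6, 0, 0, 0, 0, 0, -10, 0, 0, 0, 0, 0, -14, 0, 0, 0, 0, 0, -17, 0, 0, 0, 0, 0, -18, 0, 0, 0, 0, 0, -18, 0, 0, 0, 0, 0, -18, 0, 0, 0]}}

```text
time: 26.35
tool_pos: [0.56, -0.2576, 0.3642]
ee_rot: [-0.0, 0.993, -0.121, -0.001]
wrist_force: [0.5, 0.1, -0.8]
opening: 1.004
grip_force: 0.0
```

```bash
python3 - <<'E'
from h import *
im,d,c=shot('wrist','w9.png'); s=read_state(); print(s['tool_pos'],s['time'],s['opening'])
E
```

```text
[ 0.56002041 -0.25762785  0.36408158] 26.4 0.9974395403027381
```

View pics/w9.png

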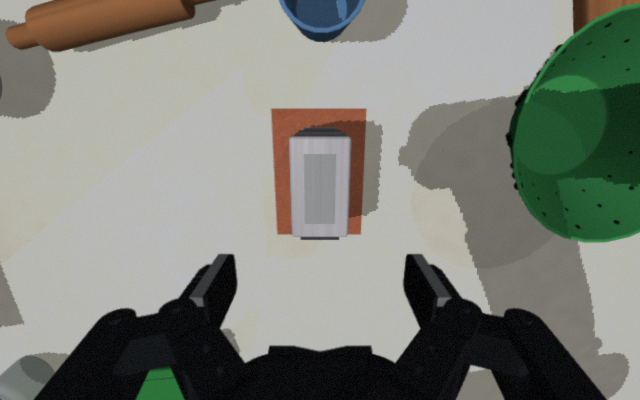

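The box lies lengthwise on the tile. This view can't show the -x end clip, so I'll shift back to see it.

{"op": "arm_command", "data": {"increments": [-4, 0, 0, 0, 0, 0, -9, 0, 0, 0, 0, 0, -13, 0, 0, 0, 0, 0, -15, 0, 0, 0, 0, 0, -15, 0, 0, 0, 0, 0, -15, 0, 0, 0, 0, 0]}}

```text
time: 27.15
tool_pos: [0.4157, -0.2219, 0.3655]
ee_rot: [0.0, 0.993, -0.121, 0.0]
wrist_force: [-0.2, 0.4, -0.4]
opening: 0.999
grip_force: 0.0
```

```bash
python3 - <<'E'
from h import *
im,d,c=shot('wrist'); s=read_state(); T=toolT(); print(s['tool_pos'],s['time'])
K,D,C=c
yw=np.radians(-13.8); ux=np.array([np.cos(yw),np.sin(yw),0]); uy=np.array([-np.sin(yw),np.cos(yw),0])
ctr=np.array([.561,-.2578,0])
def pr(p):
    q=np.linalg.inv(C)@np.r_[p,1]; return cv2.projectPoints(q[None,:3],np.zeros(3),np.zeros(3),K,D)[0].ravel()
for z,x,l in ((.062,-.051,'lid'),(.013,-.0555,'tip closed'),(.013,-.06,'tip .1rad'),(.015,-.072,'tip open')): print(l,pr(ctr+ux*x+[0,0,z]).round(1))
u,v=pr(ctr-ux*.05).astype(int); u0=min(max(u-90,0),460); v0=min(max(v-80,0),240)
print(u0,v0)
cv2.imwrite('pics/c10.png',cv2.resize(im[v0:v0+160,u0:u0+180],None,fx=3.5,fy=3.5,interpolation=0)[:,:,::-1])
cv2.imwrite('pics/w10.png',im[:,:,::-1])
# tile vs lid from w9 pose
E
```

```text
[ 0.41575388 -0.22192529  0.36533477] 27.2
lid [319.5  81.7]
tip closed [319.5  89.9]
tip .1rad [319.5  94.4]
tip open [319.5 106.4]
229 5
```

View pics/c10.png

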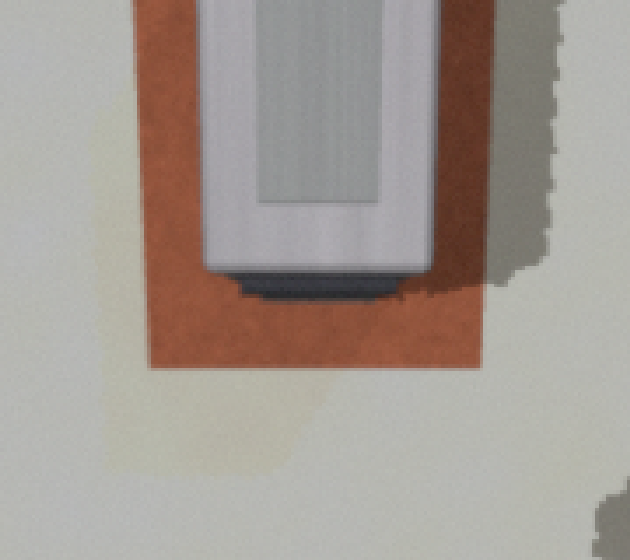

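The -x clip's edge is at row 90.7 (90 predicted closed) and the lid edge is at row 81.6 as predicted. Both clips are closed and the box is centred, so I'm handing in.

```bash
python3 -c "
from bench import *
print(job_done())"
```

```text
the job is handed in; nothing more can be done
None
```

I handed the job in at about 27 s: both clips were pressed shut against the bracket, and the box is centred lengthwise on the tile to within about 1 to 2 mm and released, having only been slid along the counter.

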